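Park the breakfast board in its corner

TASK

Take the wooden masher out of its corner of the steel-edged bay and stand it upright in the white roll bin, then let go of it. Then slide the breakfast board along the counter, without lifting it, into that freed corner until it sits square and flush, its long side against the back lip and its short side against the end lip. Leave the jar and everything else standing where it is.

Things in the scene. Friction and masses are not known exactly. Their poses are not given: they have to be found in the camera images.
- board: plain wooden breakfast board, a rounded-edge slab lying flat, 100 mm (its x) by 150 mm (its y) by 22 mm thick (z up), about 0.26 kg. Origin: centre of its underside. Too wide to grip across
- bay: low steel edging fixed to the counter: lips 28 mm high, 6 mm thick on three sides, open to the robot. Origin: middle of the back lip's inner face, at counter height; x points away from the robot into the back lip, y along it. Inner faces: back lip at x = 0, 350 mm long; end lips at y = +175 and -175 mm, running from x = -75 mm to 0. One corner holds the jar, the other the masher
- masher: plain wooden potato masher standing upright on its round head, 178 mm high: head 66 mm diameter up to 50 mm height, then tapering to a round handle 26 mm in diameter from 68 mm to the top; 0.18 kg. Origin: centre of its underside, z up along the handle
- bin: white plastic roll bin, open box fixed to the counter, 180 mm (its x) by 140 mm (its y) by 80 mm high, walls and floor 5 mm thick. Origin: centre of its underside
- jar: white ceramic jar with a clip-top lid and steel wire clip, 90 mm diameter, 118 mm high, standing in the other corner of the bay; bystander. Origin: centre of its underside, z up
- grater: steel box grater, 75 x 95 mm, 185 mm high with its black handle, standing at one side of the counter; bystander. Origin: centre of its underside
- mug: blue ceramic mug, 82 mm diameter, 95 mm high, handle about 35 mm out on its +y side; bystander. Origin: centre of its underside
- potlid: aluminium pot lid lying flat, 170 mm diameter, 38 mm high at its knob; bystander. Origin: centre of its underside
- mill: dark wooden pepper mill, 54 mm diameter, 110 mm high, standing beyond the bay; bystander. Origin: centre of its underside
- ramekin: small white ceramic bowl, 72 mm diameter, 50 mm high, standing beyond the bay; bystander. Origin: centre of its underside
Mind the look-alikes: they are no part of the job. Leave any orange look-alike of the bin alone.

How it is judged (in metres and radians):
On the way, in this order (a step that is already met when the one before it is completed fails the run):
1. the masher stands upright in the roll bin, released (x of masher in the frame of bin between -0.07 and 0.07 m and y of masher in the frame of bin between -0.05 and 0.05 m and z of masher in the frame of bin below 0.015 m and angle between masher's own z axis and vertical below 0.12 rad and contact force between the fingers and masher below 0.1 N), for 0.2 s.
2. the board lies square and flush in the freed corner (angle between the x axis of board and the x axis of bay, either way round below 0.03 rad and x of board in the frame of bay above -0.0535 m and angle between board's own z axis and vertical below 0.03 rad and height (world z) of board below 0.004 m and (y of board in the frame of bay above 0.0965 m or y of board in the frame of bay below -0.0965 m)), for 0.2 s.
At the end, for the whole second after the job is handed in: Board flat and at rest in the corner freed by the masher, long side along the back lip, within 3.5 mm of the back lip and of the end lip, square within 0.03 rad; masher upright (0.12 rad) on the bin floor, released; nothing else shifted more than 25 mm (all of step 1 and all of step 2 and linear speed of board below 0.01 m/s and linear speed of masher below 0.02 m/s); the robot touches nothing.
It fails at once if the jar is shifted by more than 25 mm or tipped (distance of jar from where it was at the start of the episode above 0.025 m or angle between jar's own z axis and vertical above 0.3 rad).
It fails at once if the grater, mug or pot lid is shifted by more than 25 mm or tipped (distance of any of grater, mug, potlid from where it was at the start of the episode above 0.025 m or angle between any of grater, mug, potlid's own z axis and vertical above 0.3 rad).
It fails at once if the mill or small bowl is shifted by more than 25 mm or tipped (distance of any of mill, ramekin from where it was at the start of the episode above 0.025 m or angle between any of mill, ramekin's own z axis and vertical above 0.3 rad).
It fails at once if the board is lifted off the counter (its underside centre more than 15 mm up) or tipped (height (world z) of board above 0.015 m or angle between board's own z axis and vertical above 0.25 rad).
It fails at once if the masher falls over (angle between masher's own z axis and vertical above 0.8 rad).
It also fails if it takes over 72 s, if anything falls off the work surface, if the arm or the gripper's body presses on something with over 40 N, if the wrist force passes 120 N, or if a joint passes its speed limit or range.

ROBOT

A 6-joint arm with a two-finger parallel gripper is mounted at the origin on the work surface. World frame = base frame: x ahead of the robot, y to its left, z up, the work surface at z = 0. Lengths are in m, angles in degrees, forces in N, time in s.
With the tool pointing down it reaches from about 0.35 to 0.875 m from the base axis. Payload 4.2 kg.
Tool frame: the origin (TCP) lies midway between the tips of the shut fingers; the grasp point (between the pads) lies 19 mm behind it; z points along the fingers, y is the line along which they close (so a half turn about z gives the same grasp; the last joint's range is limited). The gripper opens to 87 mm and grips with 3 to 60 N. Pads are 19 mm wide; open, the fingers measure 117 mm over their backs; the gripper's body (75 mm by 190 mm) begins 51 mm behind the grasp point.
Start: joints at [-57.892, 22.042, 0.453, 0, -68.411, -14.817], TCP at [0.186, -0.597, 0.223] pointing down, gripper open.
Joint ranges: [-179.83, 179.83], [-69.29, 118.12], [-61.27, 80.66], [-181.25, 117.63], [-171.15, -9.14], [-177.46, 177.46]. Speed limits (degrees/s): [159.86, 159.86, 180, 180, 180, 180].

INTERFACE

Orientations are given as a 3x3 rotation matrix whose columns are the frame's x, y, z axes.
In Python, from station import * gives the robot as it stands.
- The arm moves only by the tool move_arm, never from a script. Its argument "targets" is text: rows parted by semicolons, each of 4 numbers parted by spaces: the shift along the world's x, y, z in units of 25 mm (1.0 is 25 mm), then the turn about the world's z in units of 5 degrees (1.0 is 5 degrees). In form: tx ty tz spin; .... A call has 1 to 10 rows; each row shifts and turns the commanded pose from where the row before left it; what a row does not reach is not made up. A row lasts 1/12 s, in which the tool goes at most 41.7 mm and 7.16 degrees, less where a joint would pass 70% of its speed; a pose out of reach is approached as far as the arm can. A call is refused whole if a number of a shift passes 1 or a number of a turn 1, either way. A call with a gripper value outside its range is refused whole. "gripper" is the finger opening in mm, from 0 to 87, set as the call begins (left out, the last holds). The fingers move at their own pace and stop on an object; the grip force is fixed at half the most. Time passes only in rows, so rows that do not move let the fingers close. It gives the time, the measured TCP pose, the force, the opening and the grip force at its end, in the units of the state.
- sense(): the state, without advancing time (a new reading comes with each control period).
- capture(name): name is "scene" or "top" or "wrist"; returns a dict with "image" (480x640x3 uint8, blue, green, red), "fx", "fy", "cx", "cy" (pixels), "world_from_camera" (4x4, takes a point from camera to world coordinates); the wrist camera has in their place "hand_eye" (4x4, takes a point from camera to tool coordinates, whose origin is the TCP and whose axes are the flange's). Camera axes: x right, y up, looking along -z (the intrinsics and any distortion apply to the point x, -y, -z); pixel columns grow to the right and rows downward; lengths in m; the calibration is good to about 2 mm. A picture is of the moment at which its call begins: read the wrist's pose just before it. There is no depth.
- finish_job(): hands the job in; it is judged then, once.
The state is a dict: "time_s": time; "joints": joint angles; "joint_velocities": joint speeds; "effort": joint torques, N m; "tcp_pos": TCP position; "ee_rot": TCP orientation; "wrist_force": force on the tool from outside, world axes, zero at the start; "moment": the same for the moment, N m; "gripper_width": opening from 0.0 (shut) to 1.0 (fully open); "gripper_force": force on a finger pad.
Only numpy, scipy, OpenCV 4.12 (cv2) and the standard library are available. Lean on these libraries where they do the work, as an engineer would, in place of code of your own. Each camera call takes 0.05 s, during which the arm holds its last target. There are 200 camera calls.

## Working session

There is one attempt and no reset: what is moved stays moved. The work goes in short steps, Python scripts to look and compute and a tool call to move; the robot and the scene stay as the last step left them, time stands still between calls to the robot, and variables do not carry over. Pictures are saved under pics/ and viewed, at most 10 in all, crops included, and the job is handed in when it is done.

Besides the shell and the picture viewer there is one more tool, called after "Request:" by a JSON object that holds its "name" and its "arguments". move_arm: Moves the arm, as the interface text tells. Its arguments: {"type":"object","properties":{"targets":{"type":"string"},"gripper":{"type":"number"}},"required":["targets"]}

```bash
mkdir -p pics; cat > h.py <<'E'
from station import *
import numpy as np, cv2
def shot(n,f):
    c=capture(n); cv2.imwrite('pics/'+f+'.png',c['image'])
    np.savez('pics/'+f,**{k:c[k] for k in c if k!='image'}); return c
def ray(f,u,v,z):
    c=np.load('pics/'+f+'.npz',allow_pickle=True); T=c['world_from_camera']
    d=T[:3,:3]@np.array([(u-c['cx'])/c['fx'],-(v-c['cy'])/c['fy'],-1]); o=T[:3,3]
    return o+d*(z-o[2])/d[2]
def proj(f,p):
    c=np.load('pics/'+f+'.npz',allow_pickle=True); T=c['world_from_camera']
    q=T[:3,:3].T@(np.array(p)-T[:3,3]); return c['cx']+c['fx']*q[0]/-q[2], c['cy']-c['fy']*q[1]/-q[2]
E
python3 - <<'E'
from h import *
for n in('scene','top'):
    c=shot(n,n); print([(k,c[k]) for k in c if k!='image'])
print(sense())
E
```

```text
[('fx', 462.07524470299006), ('fy', 462.07524470299006), ('cx', 320.12983784975313), ('cy', 238.39159507141446), ('world_from_camera', array([[ 0.78972005, -0.52453848,  0.31812202,  0.90334045],
       [ 0.61345125,  0.67146186, -0.41571208, -0.52307343],
       [ 0.00445017,  0.52344852,  0.85204568,  1.09401398],
       [ 0.        ,  0.        ,  0.        ,  1.        ]]))]
[('fx', 521.6162117426213), ('fy', 521.6162117426213), ('cx', 320.4202592557902), ('cy', 244.89363759949208), ('world_from_camera', array([[ 0.00667213,  0.98729002, -0.15878884,  0.25919911],
       [-0.99967923,  0.01046523,  0.02306351,  0.01496867],
       [ 0.02443213,  0.15858402,  0.98704315,  1.48730159],
       [ 0.        ,  0.        ,  0.        ,  1.        ]]))]
{'time_s': 0.1, 'joints': array([-5.78925179e+01,  2.20863080e+01,  3.87200466e-01, -2.54527772e-02,
       -6.84095857e+01, -1.48174181e+01]), 'joint_velocities': array([ 0.03300384, -0.014395  ,  0.21745121,  0.08422201, -0.07413276,
        0.09989563]), 'effort': array([-1.23104346e-03, -3.91689456e+01,  1.87933034e+01,  4.23185840e+00,
        1.34641113e-02, -6.88245109e-05]), 'tcp_pos': array([ 0.18562404, -0.59623936,  0.22156634]), 'ee_rot': array([[-9.54861013e-01, -2.97052204e-01, -6.58394154e-04],
       [-2.97052921e-01,  9.54859270e-01,  1.82642335e-03],
       [ 8.61306812e-05,  1.93955836e-03, -9.99998115e-01]]), 'wrist_force': array([ 0.23275407, -0.87617166, -0.05279616]), 'moment': array([-0.05900058,  0.04369989,  0.00677665]), 'gripper_force': 0.0, 'gripper_width': 0.9997455054970755}
```

View pics/top.png

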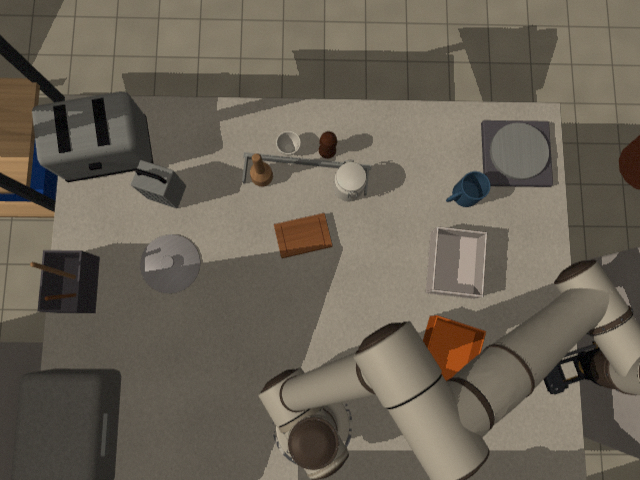

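View pics/scene.png

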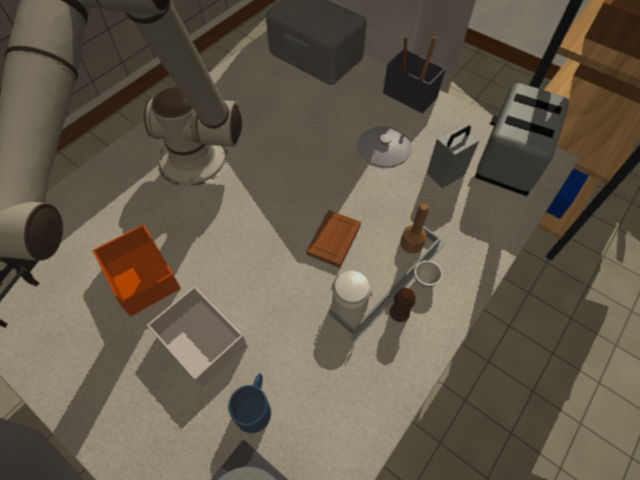

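The top view shows these candidates:
- **Masher:** (261,170). It could be confused with the dark mill at (328,143).
- **White bin:** (459,262). It could be confused with the orange bin at (454,345).
- **Board:** (303,236).
- **Other items:** bay (305,162), jar (350,180).

By the description, I choose the masher at 261, the white bin and the board at 303. I'll check them in a crop.

```bash
python3 - <<'E'
from h import *
im=cv2.imread('pics/top.png')
a=cv2.resize(im[140:265,238:378],None,fx=4.5,fy=4.5,interpolation=cv2.INTER_CUBIC)
cv2.imwrite('pics/cropA.png',a)
s=cv2.imread('pics/scene.png')
b=cv2.resize(s[195:345,300:450],None,fx=4,fy=4,interpolation=cv2.INTER_CUBIC)
cv2.imwrite('pics/cropB.png',b)
b=lambda u,v,z:ray('top',u,v,z).round(3)
for u,v in((433,228),(487,230),(484,297),(429,294)):print('bin rim',b(u,v,.08))
E
```

```text
bin rim [ 0.536 -0.329  0.08 ]
bin rim [ 0.532 -0.479  0.08 ]
bin rim [ 0.347 -0.462  0.08 ]
bin rim [ 0.354 -0.313  0.08 ]
```

View pics/cropA.png

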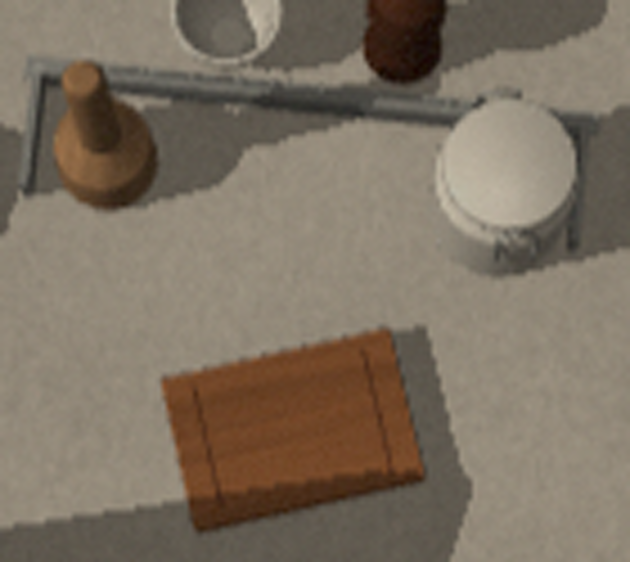

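View pics/cropB.png

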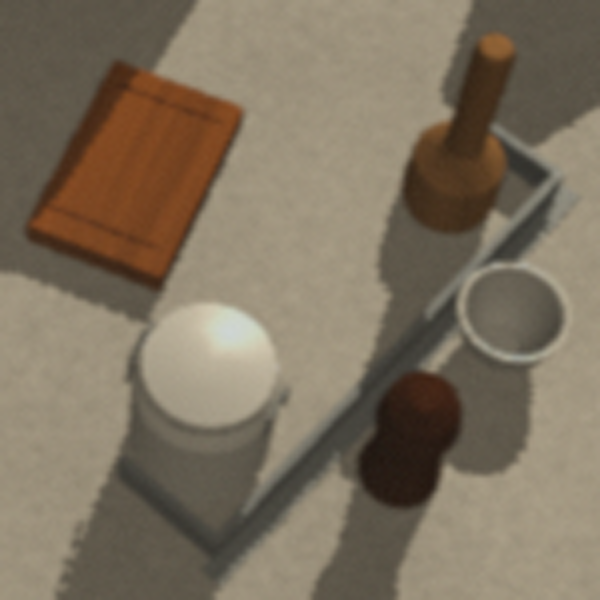

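```bash
python3 - <<'E'
from h import *
A=lambda U,V,z:ray('top',238+(U+.5)/4.5-.5,140+(V+.5)/4.5-.5,z)
B=lambda U,V,z:ray('scene',300+(U+.5)/4-.5,195+(V+.5)/4-.5,z)
P=lambda n,p:print(n,p.round(3))
print('TOP')
for n,a in dict(bl_out=(28,60,.028),br_out=(595,118,.028),bl_in=(45,77,.028),mid_in=(250,99,.028),r_in=(440,117,.028),endL_near=(28,192,.028),endR_near=(573,248,.028),mtop=(83,74,.178),mhead=(106,152,.05),jartop=(510,163,.118)).items():P(n,A(*a))
bc=[A(*a,.02) for a in((163,378),(390,330),(424,474),(200,530))]
for p in bc:P('board',p)
P('c',sum(bc)/4); print([np.linalg.norm(bc[i]-bc[i-1]).round(3) for i in range(4)])
print('SCENE')
for n,a in dict(bl_out=(566,180,.028),r_out=(212,562,.028),bl_in=(553,183,.028),r_in=(215,543,.028),endLnear=(497,128,.028),endRnear=(122,465,.028),mtop=(495,46,.178),mhead=(460,165,.05),jartop=(208,366,.118)).items():P(n,B(*a))
bc=[B(*a,.02) for a in((118,66),(242,112),(160,282),(30,230))]
for p in bc:P('board',p)
P('c',sum(bc)/4);print([np.linalg.norm(bc[i]-bc[i-1]).round(3) for i in range(4)])
E
```

```text
TOP
bl_out [0.762 0.205 0.028]
br_out [ 0.729 -0.162  0.028]
bl_in [0.751 0.194 0.028]
mid_in [0.738 0.062 0.028]
r_in [ 0.728 -0.061  0.028]
endL_near [0.674 0.203 0.028]
endR_near [ 0.642 -0.147  0.028]
mtop [0.703 0.154 0.178]
mhead [0.695 0.151 0.05 ]
jartop [ 0.671 -0.099  0.118]
board [0.556 0.114 0.02 ]
board [ 0.589 -0.03   0.02 ]
board [ 0.495 -0.052  0.02 ]
board [0.458 0.089 0.02 ]
c [0.524 0.03  0.02 ]
[np.float64(0.101), np.float64(0.148), np.float64(0.096), np.float64(0.146)]
SCENE
bl_out [0.766 0.196 0.028]
r_out [ 0.734 -0.17   0.028]
bl_in [0.76  0.188 0.028]
r_in [ 0.728 -0.159  0.028]
endLnear [0.707 0.203 0.028]
endRnear [ 0.654 -0.154  0.028]
mtop [0.703 0.151 0.178]
mhead [0.707 0.147 0.05 ]
jartop [ 0.677 -0.105  0.118]
board [0.467 0.088 0.02 ]
board [0.559 0.11  0.02 ]
board [ 0.594 -0.033  0.02 ]
board [ 0.501 -0.055  0.02 ]
c [0.53  0.028 0.02 ]
[np.float64(0.147), np.float64(0.094), np.float64(0.147), np.float64(0.095)]
```

Crop A and crop B confirm three things:
- The masher has a round head and a pale handle, with its top at crop A (83,74).
- The board is at (300,430) in crop A.
- The jar stands in the right corner of the bay.

The measurements give masher ≈ (0.703, 0.152), board centre ≈ (0.527, 0.029) with yaw +13°, bay yaw −5°, and bin centre ≈ (0.442, −0.396). Both cameras and the given sizes agree, so I'm moving above the masher.

Request:
{"name": "move_arm", "arguments": {"targets": "0.69 1 0.2 0;0.69 1 0.2 0;0.69 1 0.2 0;0.69 1 0.2 0;0.69 1 0.2 0;0.69 1 0.2 0;0.69 1 0.2 0;0.69 1 0.2 0;0.69 1 0.2 0;0.69 1 0.2 0", "gripper": 87}}

```text
time_s: 0.93
tcp_pos: [0.3586, -0.3452, 0.2725]
ee_rot: [[-0.955, -0.297, -0.0], [-0.297, 0.955, 0.0], [0.0, 0.001, -1.0]]
wrist_force: [1.0, -0.4, 0.3]
gripper_width: 0.998
gripper_force: 0.0
```

Request:
{"name": "move_arm", "arguments": {"targets": "0.69 1 0 0;0.69 1 0 0;0.69 1 0 0;0.69 1 0 0;0.69 1 0 0;0.69 1 0 0;0.69 1 0 0;0.69 1 0 0;0.69 1 0 0;0.69 1 0 0"}}

```text
time_s: 1.77
tcp_pos: [0.5311, -0.0953, 0.2722]
ee_rot: [[-0.955, -0.297, -0.001], [-0.297, 0.955, 0.0], [0.001, 0.0, -1.0]]
wrist_force: [1.6, 0.4, 0.1]
gripper_width: 1.0
gripper_force: 0.0
```

Request:
{"name": "move_arm", "arguments": {"targets": "0.69 1 0 0;0.69 1 0 0;0.69 1 0 0;0.69 1 0 0;0.69 1 0 0;0.69 1 0 0;0.69 1 0 0;0.69 1 0 0;0 0 0 0;0 0 0 0"}}

```text
time_s: 2.6
tcp_pos: [0.6689, 0.1046, 0.2706]
ee_rot: [[-0.954, -0.299, -0.003], [-0.299, 0.954, -0.001], [0.003, 0.0, -1.0]]
wrist_force: [-0.0, 0.2, -0.5]
gripper_width: 1.003
gripper_force: 0.0
```

```bash
cat >> h.py <<'E'
def wshot(f):
    s=sense(); c=shot('wrist',f); T=np.eye(4); T[:3,:3]=s['ee_rot'];T[:3,3]=s['tcp_pos']
    d=dict(np.load('pics/'+f+'.npz',allow_pickle=True)); d['world_from_camera']=T@c['hand_eye']; np.savez('pics/'+f,**d); return d
E
python3 - <<'E'
from h import *
print(wshot('w1')); print(proj('w1',[.703,.152,.178]),proj('w1',[.703,.152,.05]))
E
```

```text
{'fx': array(342.27836833), 'fy': array(342.27836833), 'cx': array(316.62209538), 'cy': array(236.78969748), 'hand_eye': array([[-7.86600506e-04,  9.55061262e-01,  2.96407434e-01,
         8.21729364e-02],
       [ 9.99999685e-01,  7.20315539e-04,  3.32835075e-04,
        -9.29321375e-04],
       [ 1.04371006e-04,  2.96407602e-01, -9.55061528e-01,
        -1.62327726e-01],
       [ 0.00000000e+00,  0.00000000e+00,  0.00000000e+00,
         1.00000000e+00]]), 'world_from_camera': array([[-2.98153242e-01, -9.12453993e-01, -2.80236248e-01,
         5.91182170e-01],
       [ 9.54518015e-01, -2.84996070e-01, -8.75933727e-02,
         7.93049236e-02],
       [ 5.86933080e-05, -2.93606795e-01,  9.55926277e-01,
         4.33155068e-01],
       [ 0.00000000e+00,  0.00000000e+00,  0.00000000e+00,
         1.00000000e+00]])}
(np.float64(360.41980023884645), np.float64(294.9248274158524)) (np.float64(347.14757151039487), np.float64(245.4739438311516))
```

View pics/w1.png

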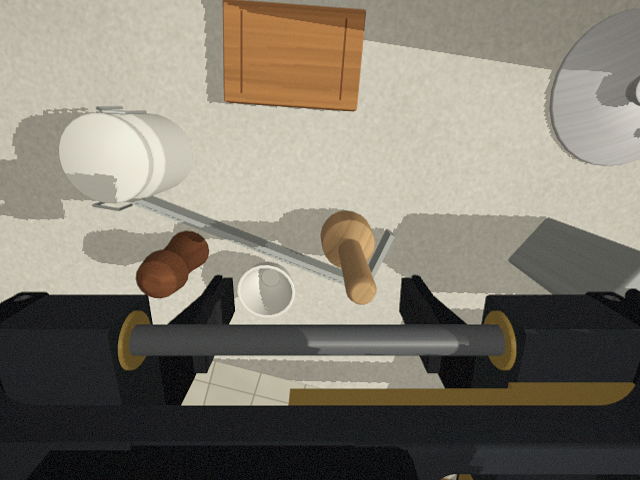

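The wrist view shows the masher top at (361,291), against a predicted (360,295), so the position holds. I'm descending and gripping.

Request:
{"name": "move_arm", "arguments": {"targets": "0.68 0.95 0 0;0.68 0.95 0 0;0 0 -0.75 0;0 0 -0.75 0;0 0 -0.75 0;0 0 -0.75 0;0 0 -0.75 0;0 0 -0.75 0;0 0 -0.75 0;0 0 -0.75 0"}}

```text
time_s: 3.48
tcp_pos: [0.7022, 0.1493, 0.1223]
ee_rot: [[-0.955, -0.296, 0.0], [-0.296, 0.955, 0.0], [-0.0, -0.0, -1.0]]
wrist_force: [-0.5, 0.4, -0.0]
gripper_width: 1.003
gripper_force: 0.0
```

Request:
{"name": "move_arm", "arguments": {"targets": "0 0 0 0;0 0 0 0;0 0 0 0;0 0 0 0;0 0 0 0;0 0 0 0", "gripper": 15}}

```text
time_s: 3.98
tcp_pos: [0.7032, 0.1509, 0.1239]
ee_rot: [[-0.955, -0.297, 0.002], [-0.297, 0.955, 0.001], [-0.002, 0.0, -1.0]]
wrist_force: [0.1, -0.0, 0.1]
gripper_width: 0.63
gripper_force: 0.0
```

Request:
{"name": "move_arm", "arguments": {"targets": "0 0 0 0;0 0 0 0;0 0 0 0;0 0 0 0;0 0 0 0;0 0 0 0;0 0 0 0;0 0 0 0", "gripper": 10}}

```text
time_s: 4.65
tcp_pos: [0.7027, 0.1508, 0.1223]
ee_rot: [[-0.955, -0.297, -0.0], [-0.297, 0.955, 0.0], [0.0, 0.0, -1.0]]
wrist_force: [-0.2, -0.2, -0.4]
gripper_width: 0.291
gripper_force: 30.0
```

Gripped: 0.291 × 87 = 25 mm, which matches the handle. Now lift and carry.

Request:
{"name": "move_arm", "arguments": {"targets": "0 0 0.3 0;0 0 0.6 0;0 0 0.9 0;0 0 0.9 0;0 0 0.9 0;0 0 0.9 0;0 0 0.9 0;-0.1 -0.3 0 0;-0.3 -0.6 0 0;-0.4 -0.9 0 0"}}

```text
time_s: 5.48
tcp_pos: [0.6823, 0.1065, 0.2563]
ee_rot: [[-0.954, -0.299, -0.001], [-0.299, 0.954, 0.001], [0.001, 0.001, -1.0]]
wrist_force: [0.1, -0.8, -2.3]
gripper_width: 0.293
gripper_force: 30.0
```

Request:
{"name": "move_arm", "arguments": {"targets": "-0.44 -0.9 0 0;-0.44 -0.9 0 0;-0.44 -0.9 0 0;-0.44 -0.9 0 0;-0.44 -0.9 0 0;-0.44 -0.9 0 0;-0.44 -0.9 0 0;-0.44 -0.9 0 0;-0.44 -0.9 0 0;-0.44 -0.9 0 0"}}

```text
time_s: 6.32
tcp_pos: [0.5711, -0.1205, 0.2567]
ee_rot: [[-0.955, -0.297, -0.002], [-0.297, 0.955, 0.0], [0.002, 0.001, -1.0]]
wrist_force: [0.6, 0.8, -2.7]
gripper_width: 0.294
gripper_force: 30.0
```

Request:
{"name": "move_arm", "arguments": {"targets": "-0.48 -0.9 0 0;-0.48 -0.9 0 0;-0.48 -0.9 0 0;-0.48 -0.9 0 0;-0.48 -0.9 0 0;-0.48 -0.9 0 0;-0.48 -0.9 0 0;-0.48 -0.9 0 0;-0.48 -0.9 0 0;-0.48 -0.9 0 0"}}

```text
time_s: 7.15
tcp_pos: [0.4511, -0.345, 0.2568]
ee_rot: [[-0.955, -0.297, -0.001], [-0.297, 0.955, 0.001], [0.001, 0.001, -1.0]]
wrist_force: [0.9, -0.3, -0.2]
gripper_width: 0.291
gripper_force: 30.0
```

Request:
{"name": "move_arm", "arguments": {"targets": "-0.3 -0.9 0 0;-0.2 -0.6 0 0;-0.1 -0.3 0 0;0 -0.2 0 0;0 0 0 0;0 0 0 0"}}

```text
time_s: 7.65
tcp_pos: [0.4379, -0.3937, 0.2572]
ee_rot: [[-0.955, -0.297, -0.0], [-0.297, 0.955, 0.001], [0.0, 0.001, -1.0]]
wrist_force: [0.4, -0.8, -2.2]
gripper_width: 0.29
gripper_force: 30.0
```

```bash
python3 - <<'E'
from h import *
s=sense(); print(s['tcp_pos'],s['gripper_force'])
shot('top','t2'); shot('scene','s2')
a=cv2.imread('pics/t2.png')[130:310,220:500]
b=cv2.imread('pics/s2.png')[150:430,100:450]
a=cv2.resize(a,(560,360),interpolation=cv2.INTER_CUBIC)
cv2.imwrite('pics/t2c.png',cv2.resize(a,(800,514),interpolation=cv2.INTER_CUBIC))
E
```

```text
[ 0.43786788 -0.39368757  0.25719587] 29.957152870483696
```

View pics/t2c.png

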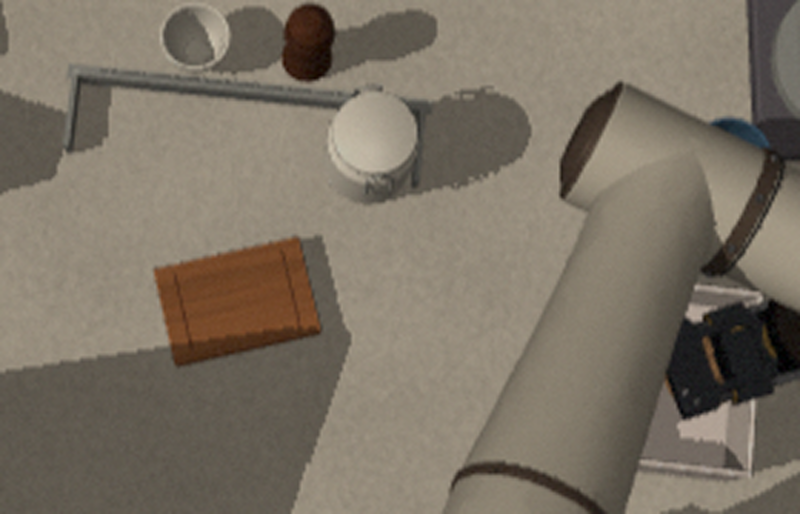

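The top view shows the corner free at (75,80) and the gripper with the masher over the white bin at about (725,360). Lowering it to just above the bin floor.

Request:
{"name": "move_arm", "arguments": {"targets": "0.1 0 -0.3 0;0.1 0 -0.7 0;0 0 -0.8 0;0 0 -0.8 0;0 0 -0.8 0;0 0 -0.8 0;0 0 -0.6 0;0 0 -0.2 0;0 0 -0.08 0;0 0 0 0"}}

```text
time_s: 8.58
tcp_pos: [0.4432, -0.3941, 0.1305]
ee_rot: [[-0.955, -0.298, -0.0], [-0.298, 0.955, -0.0], [0.0, -0.0, -1.0]]
wrist_force: [-0.5, 0.2, -2.5]
gripper_width: 0.29
gripper_force: 30.0
```

Request:
{"name": "move_arm", "arguments": {"targets": "0 0 0 0;0 0 0 0;0 0 -0.02 0"}}

```text
time_s: 8.83
tcp_pos: [0.4434, -0.3945, 0.1313]
ee_rot: [[-0.955, -0.297, 0.002], [-0.297, 0.955, -0.001], [-0.002, -0.002, -1.0]]
wrist_force: [0.3, 1.0, -1.5]
gripper_width: 0.294
gripper_force: 30.0
```

Request:
{"name": "move_arm", "arguments": {"targets": "0 0 -0.04 0;0 0 -0.04 0;0 0 -0.04 0;0 0 0 0;0 0 0 0"}}

```text
time_s: 9.25
tcp_pos: [0.4429, -0.3943, 0.1273]
ee_rot: [[-0.955, -0.297, 0.0], [-0.297, 0.955, -0.0], [-0.0, -0.0, -1.0]]
wrist_force: [0.5, 0.2, -0.7]
gripper_width: 0.29
gripper_force: 30.0
```

Force has dropped to about 0, so it is at the floor. Releasing.

Request:
{"name": "move_arm", "arguments": {"targets": "0 0 0 0;0 0 0 0;0 0 0 0;0 0 0 0;0 0 0 0;0 0 0 0;0 0 0 0;0 0 0 0;0 0 0 0;0 0 0 0", "gripper": 87}}

```text
time_s: 10.08
tcp_pos: [0.4428, -0.3942, 0.127]
ee_rot: [[-0.955, -0.297, -0.0], [-0.297, 0.955, 0.0], [0.0, 0.0, -1.0]]
wrist_force: [-0.9, 0.5, 0.3]
gripper_width: 0.948
gripper_force: 0.0
```

Request:
{"name": "move_arm", "arguments": {"targets": "0 0 0.3 0;0 0 0.5 0;0 0 0.8 0;0 0 0.8 0;0 0 0.9 0;0 0 0.9 0;0 0 0.9 0"}}

```text
time_s: 10.67
tcp_pos: [0.4427, -0.3942, 0.2564]
ee_rot: [[-0.955, -0.297, 0.001], [-0.297, 0.955, -0.0], [-0.0, -0.001, -1.0]]
wrist_force: [0.8, -0.4, -0.0]
gripper_width: 0.999
gripper_force: 0.0
```

Released. Now moving over the board and bay to measure both from the wrist camera.

Request:
{"name": "move_arm", "arguments": {"targets": "0.2 0.5 0.2 0;0.36 0.91 0.4 0;0.36 0.91 0.4 0;0.36 0.91 0 0;0.36 0.91 0 -0.3;0.36 0.91 0 -0.3;0.36 0.91 0 -0.3;0.36 0.91 0 0;0.36 0.91 0 0;0.36 0.91 0 0"}}

```text
time_s: 11.5
tcp_pos: [0.5288, -0.1753, 0.2795]
ee_rot: [[-0.975, -0.222, -0.0], [-0.222, 0.975, 0.0], [0.0, 0.0, -1.0]]
wrist_force: [0.6, -0.7, -0.3]
gripper_width: 1.0
gripper_force: 0.0
```

Request:
{"name": "move_arm", "arguments": {"targets": "0.36 0.91 0 0;0.36 0.91 0 0;0.36 0.91 0 0;0.36 0.91 0 0;0.36 0.91 0 0;0.36 0.91 0 0;0.36 0.91 0 0;0.36 0.91 0 0;0.2 0.91 0 0;0.1 0.4 0 0"}}

```text
time_s: 12.33
tcp_pos: [0.6084, 0.0406, 0.279]
ee_rot: [[-0.975, -0.224, -0.001], [-0.224, 0.975, 0.0], [0.001, 0.001, -1.0]]
wrist_force: [-0.2, -0.4, -0.9]
gripper_width: 0.997
gripper_force: 0.0
```

Request:
{"name": "move_arm", "arguments": {"targets": "0 0 0 0;0 0 0 0;0 0 0 0"}}

```text
time_s: 12.58
tcp_pos: [0.6079, 0.0371, 0.2796]
ee_rot: [[-0.975, -0.221, -0.0], [-0.221, 0.975, -0.0], [0.0, -0.0, -1.0]]
wrist_force: [-0.7, -1.3, 0.1]
gripper_width: 1.003
gripper_force: 0.0
```

```bash
python3 - <<'E'
from h import *
wshot('w2'); s=sense(); print(s['tcp_pos'])
shot('top','t3')
w=cv2.imread('pics/w2.png')[0:310]; t=cv2.imread('pics/t3.png')[215:310,420:510]
t=cv2.resize(t,None,fx=3,fy=3)
o=np.zeros((600,800,3),np.uint8); w=cv2.resize(w,(800,388),interpolation=cv2.INTER_CUBIC); o[:388]=w
t=cv2.imread('pics/t3.png')[215:315,415:515]; o[390:600,:210]=cv2.resize(t,(210,210)); 
c=cv2.imread('pics/t3.png')[140:210,230:370]; o[390:600,220:640]=cv2.resize(c,(420,210),interpolation=cv2.INTER_CUBIC)
cv2.imwrite('pics/w2c.png',o)
E
```

```text
[0.60790321 0.03687246 0.2797015 ]
```

View pics/w2c.png

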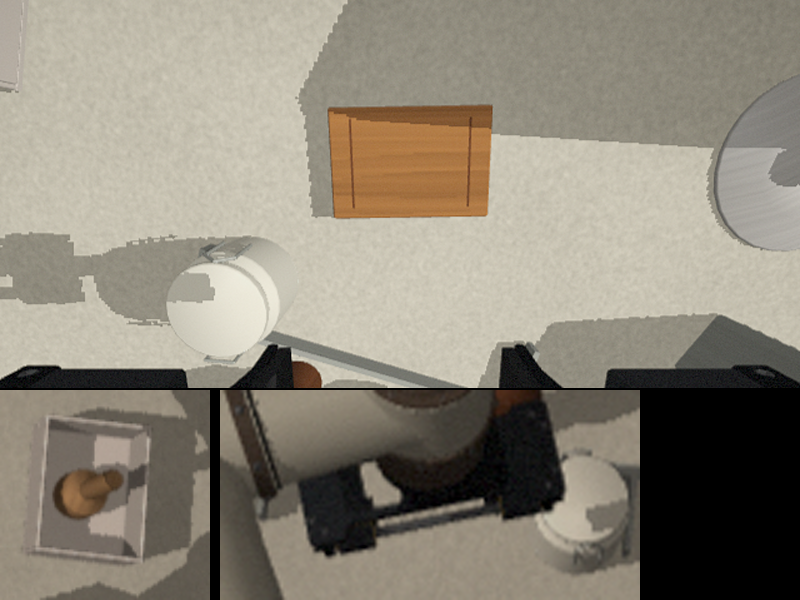

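The wrist view shows the board at about (410,162), and the lower-left inset shows the masher standing upright in the white bin at (75,490). Computing the board pose from the wrist view.

```bash
python3 - <<'E'
from h import *
q=[ray('w2',u/1.25,v/1.25,.021) for u,v in((329,107),(492,105),(488,215),(335,217))]
for p in q:print(p.round(4))
c=sum(q)/4; d=q[1]+q[2]-q[0]-q[3]; print(c,np.degrees(np.arctan2(-d[0],d[1])),[np.linalg.norm(q[i]-q[i-1]).round(4) for i in range(4)])
g=ray('top',158,185,.185);print('grater',g,'mill',ray('top',328,137,.11),'ram',ray('top',288,142,.05))
E
```

```text
[ 0.4938 -0.0518  0.021 ]
[0.4597 0.0918 0.021 ]
[0.5551 0.1161 0.021 ]
[ 0.5898 -0.0288  0.021 ]
[0.52459971 0.03183142 0.021     ] 13.414777267709235 [np.float64(0.0987), np.float64(0.1476), np.float64(0.0985), np.float64(0.149)]
grater [0.61940412 0.4009706  0.185     ] mill [ 0.78347621 -0.03618158  0.11      ] ram [0.78939841 0.07672965 0.05      ]
```

Request:
{"name": "move_arm", "arguments": {"targets": "-0.8 -0.06 0 0;-0.85 -0.06 -0.2 0;-0.85 -0.06 -0.6 0;-0.8 -0.06 -0.9 0;0 0 -1 0;0 0 -1 0;0 0 -1 0;0 0 -1 0;0 0 -1 0;0 0 -1 0"}}

```text
time_s: 13.52
tcp_pos: [0.5257, 0.0309, 0.0865]
ee_rot: [[-0.975, -0.22, 0.001], [-0.22, 0.975, 0.0], [-0.001, 0.0, -1.0]]
wrist_force: [-0.0, -0.2, 0.2]
gripper_width: 1.001
gripper_force: 0.0
```

Request:
{"name": "move_arm", "arguments": {"targets": "0 0 -1 0;0 0 -0.9 0;0 0 -0.3 0;0 0 0 0;0 0 0 0"}}

```text
time_s: 13.93
tcp_pos: [0.5264, 0.0314, 0.0327]
ee_rot: [[-0.975, -0.221, 0.001], [-0.221, 0.975, -0.0], [-0.001, -0.0, -1.0]]
wrist_force: [0.4, 0.2, -0.1]
gripper_width: 1.0
gripper_force: 0.0
```

Request:
{"name": "move_arm", "arguments": {"targets": "0 0 -0.1 0;0 0 -0.1 0;0 0 -0.1 0;0 0 0 0;0 0 0 0"}}

```text
time_s: 14.35
tcp_pos: [0.5259, 0.0318, 0.0248]
ee_rot: [[-0.975, -0.222, 0.0], [-0.222, 0.975, 0.0], [-0.0, 0.0, -1.0]]
wrist_force: [-0.7, -0.1, -0.6]
gripper_width: 1.002
gripper_force: 0.0
```

Request:
{"name": "move_arm", "arguments": {"targets": "0 0 -0.04 0;0 0 -0.04 0;0 0 0 0;0 0 0 0"}}

```text
time_s: 14.68
tcp_pos: [0.5258, 0.0318, 0.0225]
ee_rot: [[-0.975, -0.221, -0.0], [-0.221, 0.975, -0.0], [0.0, -0.0, -1.0]]
wrist_force: [-0.5, -0.8, -0.1]
gripper_width: 0.998
gripper_force: 0.0
```

Request:
{"name": "move_arm", "arguments": {"targets": "0 0 -0.04 0;0 0 0 0;0 0 0 0"}}

```text
time_s: 14.93
tcp_pos: [0.5258, 0.0318, 0.0224]
ee_rot: [[-0.975, -0.222, 0.0], [-0.222, 0.975, -0.0], [-0.0, -0.0, -1.0]]
wrist_force: [-1.6, 0.1, 6.9]
gripper_width: 0.999
gripper_force: 3.2
```

Request:
{"name": "move_arm", "arguments": {"targets": "0 0 -0.03 0;0 0 0 0;0 0 0 0"}}

```text
time_s: 15.18
tcp_pos: [0.5258, 0.0318, 0.0224]
ee_rot: [[-0.975, -0.222, 0.0], [-0.222, 0.975, -0.0], [-0.0, -0.0, -1.0]]
wrist_force: [-3.3, 0.4, 10.6]
gripper_width: 1.001
gripper_force: 5.7
```

Request:
{"name": "move_arm", "arguments": {"targets": "0.1 0.05 0 0;0.2 0.1 0 0;0.2 0.1 0 0;0 0 0 0;0 0 0 0"}}

```text
time_s: 15.6
tcp_pos: [0.5264, 0.0321, 0.0223]
ee_rot: [[-0.974, -0.224, -0.026], [-0.224, 0.974, -0.011], [0.028, -0.005, -1.0]]
wrist_force: [-23.0, -11.9, 35.6]
gripper_width: 0.998
gripper_force: 17.8
```

```bash
python3 - <<'E'
from h import *
a=cv2.imread('pics/t3.png'); shot('top','t4'); shot('scene','s4')
b=cv2.imread('pics/s4.png'); s0=cv2.imread('pics/scene.png')
# board mask in scene view: compare left/visible edges
for n,i in(('0',s0),('4',b)):
    h=cv2.cvtColor(i[190:300,290:375],cv2.COLOR_BGR2HSV); m=((h[...,0]<14)&(h[...,1]>130)&(h[...,2]>60)).astype(np.uint8)
    k=cv2.findNonZero(m); print(n,cv2.boundingRect(k),len(k),cv2.minAreaRect(k))
print(sense()['wrist_force'],sense()['tcp_pos'])
E
```

```text
0 (17, 21, 53, 56) 1740 ((43.154293060302734, 47.608970642089844), (36.33259963989258, 51.579872131347656), 25.76932716369629)
4 (17, 28, 53, 49) 767 ((43.20000076293945, 47.60000228881836), (35.77708435058594, 51.87677764892578), 26.56505012512207)
[-22.4919391  -10.92077987  35.52842502] [0.52638091 0.0320973  0.0223521 ]
```

Pressing locks the board to the counter: 25 N sideways and it didn't slide. I'll relax, lift off, and push the board by its edges with two fingertips instead.

Request:
{"name": "move_arm", "arguments": {"targets": "-0.25 -0.12 0.03 0;-0.25 -0.13 0.03 0;0 0 0.2 0;0 0 0.4 0;0 0 0.6 0;0 0 0.2 0;0 0 0 0"}}

```text
time_s: 16.28
tcp_pos: [0.5278, 0.0326, 0.0591]
ee_rot: [[-0.975, -0.222, 0.005], [-0.222, 0.975, 0.001], [-0.005, 0.0, -1.0]]
wrist_force: [-0.1, -0.2, 0.6]
gripper_width: 0.997
gripper_force: 0.0
```

```bash
python3 - <<'E'
from h import *
s=sense(); print(s['joints'],s['tcp_pos'],s['wrist_force'])
th=np.radians(-4.8)
R=np.array([[np.cos(th),-np.sin(th)],[np.sin(th),np.cos(th)]])
o=np.array([.756,.192])+R@[0,-.175]; print('o',o)
f=lambda p:(R.T@(np.array(p[:2])-o)).round(3)
c=[.4938,-.0518],[.4597,.0918],[.5551,.1161],[.5898,-.0288]
print('board',[f(p) for p in c],'jar',f([.674,-.102]),'lid',f(ray('top',171,263,.01)))
print('start push tool',o+R@[-.33,.03], o+R@[-.2,.03])
E
```

```text
[ 2.11354293e+01  2.31043528e+01 -2.51432266e+01  2.94675193e-02
 -4.14796895e+01 -9.83277927e+01] [0.52782169 0.03260771 0.05911141] [-0.08924145 -0.1835248   0.62888392]
o [0.74135638 0.01761375]
board [array([-0.241, -0.09 ]), array([-0.287,  0.05 ]), array([-0.194,  0.083]), array([-0.147, -0.059])] jar [-0.057 -0.125] lid [-0.332  0.359]
start push tool [0.41502407 0.07512222] [0.54456814 0.0642441 ]
```

Request:
{"name": "move_arm", "arguments": {"targets": "-0.7 -0.02 0 -0.59;-0.7 -0.02 0 -0.59;-0.7 -0.02 0 -0.59;-0.7 -0.02 0 -0.59;-0.7 -0.02 0 -0.58;-0.7 -0.02 0 -0.58;0 0 0 0;0 0 -0.7 0;0 0 -0.7 0;0 0 -0.5 0"}}

```text
time_s: 17.12
tcp_pos: [0.4214, 0.0291, 0.0088]
ee_rot: [[-0.997, 0.083, 0.0], [0.083, 0.997, 0.0], [-0.0, 0.0, -1.0]]
wrist_force: [-0.3, -0.2, -0.4]
gripper_width: 1.001
gripper_force: 0.0
```

Request:
{"name": "move_arm", "arguments": {"targets": "0 0 -0.04 0;0 0 0 0;0 0 0 0"}}

```text
time_s: 17.37
tcp_pos: [0.4216, 0.0291, 0.0091]
ee_rot: [[-0.997, 0.083, 0.001], [0.083, 0.997, 0.0], [-0.001, 0.0, -1.0]]
wrist_force: [-0.6, 0.5, -0.3]
gripper_width: 1.001
gripper_force: 0.0
```

Request:
{"name": "move_arm", "arguments": {"targets": "0.25 -0.02 0 0;0.25 -0.02 0 0;0.25 -0.02 0 0;0.25 -0.02 0 0;0.2 -0.02 0 0;0.2 -0.02 0 0;0.2 -0.02 0 0;0.2 -0.02 0 0;0.2 -0.02 0 0;0.2 -0.02 0 0"}}

```text
time_s: 18.2
tcp_pos: [0.4762, 0.0237, 0.0087]
ee_rot: [[-0.996, 0.084, -0.0], [0.084, 0.996, -0.0], [0.0, -0.0, -1.0]]
wrist_force: [-1.4, 1.4, 1.0]
gripper_width: 0.999
gripper_force: 0.5
```

Request:
{"name": "move_arm", "arguments": {"targets": "0.25 -0.02 0 0;0.25 -0.02 0 0;0.25 -0.02 0 0;0.25 -0.02 0 0;0.25 -0.02 0 0;0.25 -0.02 0 0;0.25 -0.02 0 0;0.25 -0.02 0 0;0.1 -0.01 0 0;0 0 0 0"}}

```text
time_s: 19.03
tcp_pos: [0.5299, 0.0197, 0.0089]
ee_rot: [[-0.996, 0.084, 0.002], [0.084, 0.996, 0.001], [-0.002, 0.001, -1.0]]
wrist_force: [-0.3, 0.2, 0.1]
gripper_width: 1.002
gripper_force: 0.0
```

```bash
python3 - <<'E'
from h import *
s=sense(); print(s['tcp_pos'])
wshot('w5'); shot('scene','s5')
o=np.zeros((560,800,3),np.uint8)
o[:320,:427]=cv2.resize(cv2.imread('pics/w5.png'),(427,320))
o[:,430:800]=0
c=cv2.imread('pics/s5.png')[180:350,300:450]; o[:,430:800]=cv2.resize(c,(370,419),interpolation=cv2.INTER_CUBIC)[:419].__class__ and cv2.copyMakeBorder(cv2.resize(c,(370,419),interpolation=cv2.INTER_CUBIC),0,141,0,0,0)
cv2.imwrite('pics/c5.png',o)
E
```

```text
[0.52990847 0.01967865 0.00891186]
```

View pics/c5.png

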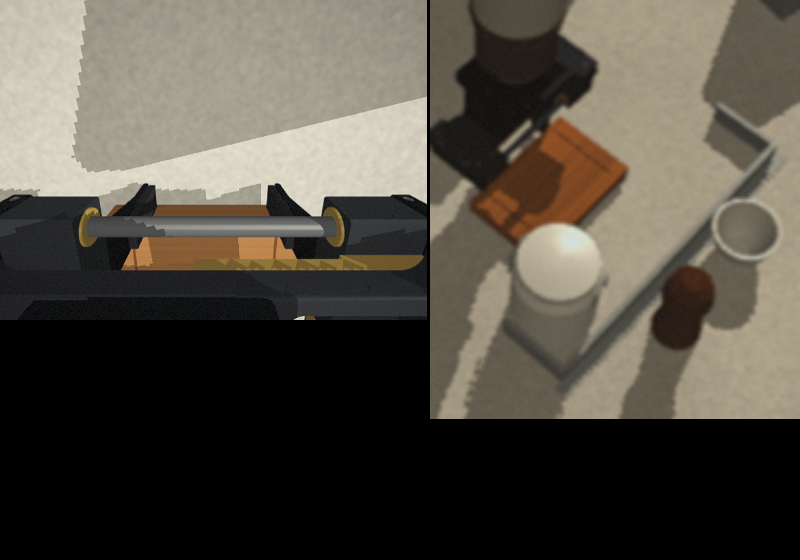

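The scene view shows the board at crop (550,185), now square with the bay and clear of the jar. Measuring it.

```bash
cat >> h.py <<'E'
th=np.radians(-4.8)
R=np.array([[np.cos(th),-np.sin(th)],[np.sin(th),np.cos(th)]])
o=np.array([.756,.192])+R@[0,-.175]
bay=lambda p:(R.T@(np.array(p[:2])-o)).round(4)
E
python3 - <<'E'
from h import *
S=lambda U,V,z:ray('s5',300+(U-430)/2.467,180+V/2.467,z)
for n,a in dict(farL=(627,170,.02),nearL=(560,118,.02),nearR=(472,200,.02),cornin=(768,150,.028),cornout=(776,146,.028),endnear_in=(713,112,.028),backin=(650,255,.028),backin2=(570,358,.028)).items():
    p=S(*a); print(n,p.round(3),bay(p))
print('tcp',bay(sense()['tcp_pos']))
E
```

```text
farL [0.649 0.074 0.02 ] [-0.0963  0.0482]
nearL [0.552 0.084 0.02 ] [-0.1939  0.0499]
nearR [ 0.539 -0.06   0.02 ] [-0.1951 -0.0941]
cornin [0.759 0.185 0.028] [0.0035 0.1687]
cornout [0.763 0.195 0.028] [0.007  0.1789]
endnear_in [0.685 0.191 0.028] [-0.0705  0.1679]
backin [ 0.727 -0.001  0.028] [-0.0125 -0.0196]
backin2 [ 0.727 -0.143  0.028] [-0.0008 -0.1617]
tcp [-0.2116 -0.0157]
```

Request:
{"name": "move_arm", "arguments": {"targets": "-0.5 0.04 0 0;-0.5 0.04 0 0;0 0 0.7 0;0 0 0.7 0;0 0 0.6 0;0.1 -0.7 0 0;0.3 -0.9 0 0;0.4 -1 0 0;0.5 -1 0 0;0.5 -1 0 0"}}

```text
time_s: 19.97
tcp_pos: [0.5491, -0.0944, 0.0593]
ee_rot: [[-0.997, 0.083, 0.002], [0.083, 0.997, 0.0], [-0.002, 0.0, -1.0]]
wrist_force: [0.7, 0.7, 0.2]
gripper_width: 1.0
gripper_force: 0.0
```

Request:
{"name": "move_arm", "arguments": {"targets": "0.5 -1 0 0;0.31 -0.9 0 0;0 0 0 0;0 0 -0.7 0;0 0 -0.7 0;0 0 -0.6 0;0 0 0 0;0 0 0 0"}}

```text
time_s: 20.63
tcp_pos: [0.5681, -0.1406, 0.0084]
ee_rot: [[-0.997, 0.083, -0.001], [0.083, 0.997, -0.0], [0.001, -0.0, -1.0]]
wrist_force: [0.6, 0.3, -0.1]
gripper_width: 0.999
gripper_force: 0.0
```

```bash
python3 - <<'E'
from h import *
s=sense(); print(s['tcp_pos'],bay(s['tcp_pos']),s['wrist_force'])
E
```

```text
[ 0.56808359 -0.14061416  0.00842757] [-0.1594 -0.1722] [ 0.62289578  0.31219547 -0.06857254]
```

Request:
{"name": "move_arm", "arguments": {"targets": "0.02 0.25 0 0;0.02 0.25 0 0;0.02 0.25 0 0;0.02 0.25 0 0;0.02 0.25 0 0;0.02 0.25 0 0;0.02 0.25 0 0;0.02 0.25 0 0;0.02 0.25 0 0;0.02 0.25 0 0"}}

```text
time_s: 21.47
tcp_pos: [0.5736, -0.078, 0.0089]
ee_rot: [[-0.996, 0.084, -0.0], [0.084, 0.996, -0.0], [0.0, -0.0, -1.0]]
wrist_force: [-0.4, -4.2, 2.7]
gripper_width: 0.999
gripper_force: 1.8
```

Request:
{"name": "move_arm", "arguments": {"targets": "0.02 0.25 0 0;0.02 0.25 0 0;0.02 0.25 0 0;0.02 0.25 0 0;0.02 0.25 0 0;0.02 0.25 0 0;0.02 0.25 0 0;0.02 0.25 0 0;0.01 0.1 0 0;0 0 0 0"}}

```text
time_s: 22.3
tcp_pos: [0.5778, -0.0249, 0.0085]
ee_rot: [[-0.997, 0.083, 0.0], [0.083, 0.997, 0.001], [-0.0, 0.001, -1.0]]
wrist_force: [-0.1, 0.4, -0.8]
gripper_width: 0.997
gripper_force: 0.0
```

```bash
python3 - <<'E'
from h import *
s=sense(); print(bay(s['tcp_pos']))
shot('scene','s6'); shot('top','t6')
a=cv2.resize(cv2.imread('pics/s6.png')[180:330,310:450],(400,428),interpolation=cv2.INTER_CUBIC)
b=cv2.resize(cv2.imread('pics/t6.png')[140:290,230:370],(400,428),interpolation=cv2.INTER_CUBIC)
cv2.imwrite('pics/c6.png',np.hstack([a,b]))
E
```

```text
[-0.1594 -0.056 ]
```

View pics/c6.png

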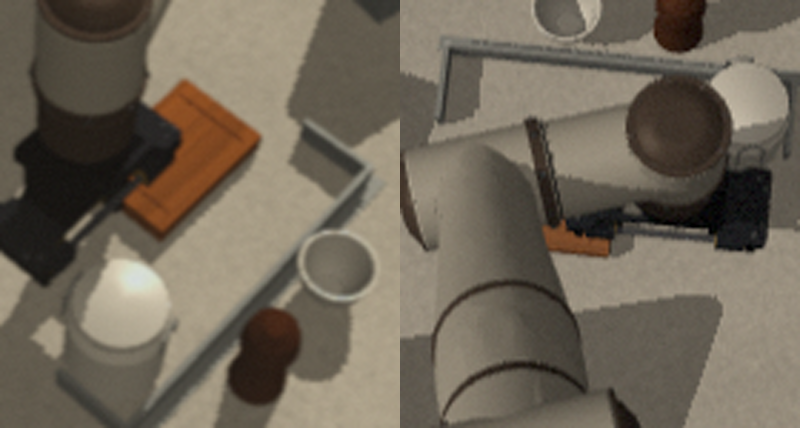

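The scene view shows the board square to the bay at (190,160), with the end lip running from (308,125) to (368,170).

```bash
python3 - <<'E'
from h import *
S=lambda U,V,z:ray('s6',310+U/2.857,180+V/2.857,z)
for n,a in dict(farL=(260,140,.02),nearL=(185,80,.02),farR=(162,237,.02),cornin=(364,172,.028),cornout=(376,172,.028),endnear_in=(302,128,.028),endnear_out=(312,121,.028),backin=(270,275,.028)).items():
    p=S(*a); print(n,p.round(3),bay(p))
T=lambda U,V,z:ray('t6',230+(U-400)/2.857,140+V/2.857,z)
for n,a in dict(cornout=(441,40,.028),endnear_out=(438,122,.028),endnear_in=(445,122,.028),cornin=(450,53,.028),backin=(650,71,.028)).items():
    p=T(*a); print(n,p.round(3),bay(p))
E
```

```text
farL [0.66  0.163 0.02 ] [-0.0933  0.1377]
nearL [0.563 0.177 0.02 ] [-0.1915  0.1436]
farR [0.646 0.017 0.02 ] [-0.0948 -0.009 ]
cornin [0.759 0.188 0.028] [0.0032 0.171 ]
cornout [0.768 0.195 0.028] [0.0115 0.1787]
endnear_in [0.686 0.194 0.028] [-0.0697  0.1714]
endnear_out [0.69  0.207 0.028] [-0.0674  0.1845]
backin [0.747 0.041 0.028] [0.0039 0.0233]
cornout [0.759 0.204 0.028] [0.0021 0.1869]
endnear_out [0.673 0.204 0.028] [-0.0838  0.1802]
endnear_in [0.673 0.197 0.028] [-0.0831  0.1732]
cornin [0.745 0.194 0.028] [-0.0107  0.1763]
backin [ 0.729 -0.009  0.028] [-0.0097 -0.0276]
```

Request:
{"name": "move_arm", "arguments": {"targets": "0.02 0.22 0 0;0.02 0.22 0 0;0.02 0.22 0 0;0.02 0.22 0 0;0 0 0 0;-0.04 -0.4 0 0;-0.04 -0.4 0 0;0 0 0.7 0;0 0 0.7 0;0 0 0.6 0"}}

```text
time_s: 23.23
tcp_pos: [0.5777, -0.0254, 0.0596]
ee_rot: [[-0.996, 0.085, 0.0], [0.085, 0.996, -0.0], [-0.0, -0.0, -1.0]]
wrist_force: [-0.1, 0.6, 0.0]
gripper_width: 1.004
gripper_force: 0.0
```

```bash
python3 - <<'E'
from h import *
s=sense(); print(s['tcp_pos'],bay(s['tcp_pos']))
for y in(.082,): print((o+R@[-.245,y]-s['tcp_pos'][:2])/.025)
E
```

```text
[ 0.57770061 -0.02537456  0.0595989 ] [-0.1595 -0.0565]
[-2.94493597  5.80807192]
```

Request:
{"name": "move_arm", "arguments": {"targets": "-0.42 0.83 0 0;-0.42 0.83 0 0;-0.42 0.83 0 0;-0.42 0.83 0 0;-0.42 0.83 0 0;-0.42 0.83 0 0;-0.42 0.83 0 0;0 0 0 0;0 0 -0.7 0;0 0 -0.7 0"}}

```text
time_s: 24.07
tcp_pos: [0.5054, 0.1212, 0.0247]
ee_rot: [[-0.996, 0.084, 0.003], [0.084, 0.996, 0.002], [-0.003, 0.002, -1.0]]
wrist_force: [0.1, 0.8, 0.3]
gripper_width: 1.001
gripper_force: 0.0
```

Request:
{"name": "move_arm", "arguments": {"targets": "0 0 -0.6 0;0 0 0 0;0.4 -0.03 0 0;0.4 -0.03 0 0;0.4 -0.04 0 0;0.3 -0.03 0 0;0.25 -0.02 0 0;0.25 -0.02 0 0;0.25 -0.02 0 0;0.25 -0.02 0 0"}}

```text
time_s: 24.9
tcp_pos: [0.5668, 0.1158, 0.0089]
ee_rot: [[-0.996, 0.084, -0.001], [0.084, 0.996, -0.0], [0.001, -0.0, -1.0]]
wrist_force: [-2.8, 0.9, 2.5]
gripper_width: 0.997
gripper_force: 1.9
```

Request:
{"name": "move_arm", "arguments": {"targets": "0.25 -0.02 0 0;0.25 -0.02 0 0;0.25 -0.02 0 0;0.25 -0.02 0 0;0.25 -0.02 0 0;0.25 -0.02 0 0;0.25 -0.02 0 0;0.25 -0.02 0 0;0 0 0 0;0 0 0 0"}}

```text
time_s: 25.73
tcp_pos: [0.6184, 0.1123, 0.0086]
ee_rot: [[-0.996, 0.084, 0.003], [0.084, 0.996, 0.001], [-0.003, 0.001, -1.0]]
wrist_force: [-0.4, 0.1, 0.0]
gripper_width: 1.001
gripper_force: 0.0
```

Request:
{"name": "move_arm", "arguments": {"targets": "0.12 -0.01 0 0;0.12 -0.01 0 0;0.12 -0.01 0 0;0.12 -0.01 0 0;0.12 -0.01 0 0"}}

```text
time_s: 26.15
tcp_pos: [0.632, 0.1107, 0.0086]
ee_rot: [[-0.996, 0.084, -0.0], [0.084, 0.996, -0.0], [0.0, -0.0, -1.0]]
wrist_force: [-0.9, 0.3, -0.5]
gripper_width: 0.998
gripper_force: 0.7
```

Request:
{"name": "move_arm", "arguments": {"targets": "0.08 -0.01 0 0;0.08 -0.01 0 0;0.08 0 0 0"}}

```text
time_s: 26.4
tcp_pos: [0.635, 0.1103, 0.0086]
ee_rot: [[-0.996, 0.085, -0.007], [0.085, 0.996, -0.001], [0.006, -0.001, -1.0]]
wrist_force: [-12.4, 4.9, 8.8]
gripper_width: 0.998
gripper_force: 6.3
```

Solid contact at the back lip. Next I'll retract, turn 90°, and nudge the short side against the end lip.

Request:
{"name": "move_arm", "arguments": {"targets": "-0.7 0.06 0 0;-0.7 0.06 0 0;0 0 0.8 0;0 0 0.8 0;0 0 0.8 0;0 0 0.6 1;0 0 0 1;0 0 0 1;0 0 0 1;0 0 0 1", "gripper": 65}}

```text
time_s: 27.23
tcp_pos: [0.6039, 0.1135, 0.0845]
ee_rot: [[-0.937, -0.349, 0.003], [-0.349, 0.937, 0.001], [-0.003, -0.0, -1.0]]
wrist_force: [-0.8, 0.8, 0.1]
gripper_width: 0.747
gripper_force: 0.0
```

Request:
{"name": "move_arm", "arguments": {"targets": "0 0 0 1;0 0 0 1;0 0 0 1;0 0 0 1;0 0 0 1;0 0 0 1;0 0 0 1;0 0 0 1;0 0 0 1;0 0 0 1"}}

```text
time_s: 28.07
tcp_pos: [0.6038, 0.1135, 0.0843]
ee_rot: [[-0.335, -0.942, 0.002], [-0.942, 0.335, 0.001], [-0.001, -0.002, -1.0]]
wrist_force: [-0.7, -0.8, 0.4]
gripper_width: 0.749
gripper_force: 0.0
```

Request:
{"name": "move_arm", "arguments": {"targets": "0 0 0 1;0 0 0 1;0 0 0 1;0 0 0 0;0 0 0 0"}}

```text
time_s: 28.48
tcp_pos: [0.6034, 0.1134, 0.0841]
ee_rot: [[-0.086, -0.996, 0.001], [-0.996, 0.086, 0.0], [-0.0, -0.001, -1.0]]
wrist_force: [0.0, 0.3, -0.6]
gripper_width: 0.749
gripper_force: 0.0
```

```bash
python3 - <<'E'
from h import *
s=sense(); print(s['tcp_pos'],bay(s['tcp_pos']),s['ee_rot'][:,1],s['gripper_width'],s['joints'])
print((o+R@[-.092,-.018]-s['tcp_pos'][:2])/.025)
# board pose, unobstructed wrist view
shot('top','t7');shot('scene','s7')
c=cv2.imread('pics/s7.png')
h=cv2.cvtColor(c,cv2.COLOR_BGR2HSV); m=np.zeros(c.shape[:2],np.uint8); m[180:290,360:450]=((h[...,0]<14)&(h[...,1]>130)&(h[...,2]>60))[180:290,360:450]*255
k=cv2.findNonZero(m); hull=cv2.convexHull(k); q=cv2.approxPolyDP(hull,4,True)[:,0]
print(len(k));
for u,v in q: print(u,v,bay(ray('s7',u,v,.02)))
E
```

```text
[0.60343745 0.11336509 0.08413047] [-0.1454  0.0839] [-0.99629068  0.08604085 -0.00136223] 0.7491882277364245 [ 2.57336215e+01  2.81678166e+01 -1.12884974e+01  2.02082609e-02
 -5.04621875e+01 -3.06823406e+01]
[ 1.78941518 -4.23959402]
1772
433 240 [-0.0076  0.1686]
409 289 [0.033  0.0061]
401 289 [ 0.0179 -0.0078]
373 259 [-0.0902  0.0115]
406 223 [-0.0952  0.1631]
```

Request:
{"name": "move_arm", "arguments": {"targets": "0.36 -0.85 0 0;0.36 -0.85 0 0;0.36 -0.85 0 0;0.36 -0.85 0 0;0.35 -0.84 0 0;0 0 0 0;0 0 -0.75 0;0 0 -0.75 0;0 0 -0.75 0;0 0 -0.7 0"}}

```text
time_s: 29.42
tcp_pos: [0.6474, 0.0076, 0.0093]
ee_rot: [[-0.085, -0.996, 0.0], [-0.996, 0.085, 0.0], [-0.0, -0.0, -1.0]]
wrist_force: [-0.4, 0.8, -0.0]
gripper_width: 0.75
gripper_force: 0.0
```

Request:
{"name": "move_arm", "arguments": {"targets": "0 0 0 0;0.02 0.2 0 0;0.02 0.2 0 0;0.01 0.15 0 0;0.01 0.1 0 0;0.01 0.1 0 0;0 0 0 0"}}

```text
time_s: 30.0
tcp_pos: [0.6498, 0.0268, 0.0108]
ee_rot: [[-0.083, -0.997, 0.001], [-0.997, 0.083, 0.0], [-0.001, -0.001, -1.0]]
wrist_force: [0.9, -0.5, 0.3]
gripper_width: 0.747
gripper_force: 0.0
```

```bash
python3 - <<'E'
from h import *
s=sense(); print(s['tcp_pos'],bay(s['tcp_pos']),s['wrist_force'])
E
```

```text
[0.64975065 0.02683231 0.01084343] [-0.0921  0.0015] [ 0.91635465 -0.49948004  0.3494482 ]
```

Continuing slowly until contact force rises.

Request:
{"name": "move_arm", "arguments": {"targets": "0.01 0.08 0 0;0.01 0.08 0 0;0.01 0.08 0 0;0 0.08 0 0;0.01 0.08 0 0"}}

```text
time_s: 30.42
tcp_pos: [0.6501, 0.0357, 0.0101]
ee_rot: [[-0.084, -0.996, -0.001], [-0.996, 0.084, -0.001], [0.001, 0.001, -1.0]]
wrist_force: [0.5, -2.5, 0.4]
gripper_width: 0.75
gripper_force: 1.1
```

Request:
{"name": "move_arm", "arguments": {"targets": "0.01 0.06 0 0;0 0.06 0 0;0.01 0.06 0 0"}}

```text
time_s: 30.67
tcp_pos: [0.6507, 0.0403, 0.0101]
ee_rot: [[-0.084, -0.996, -0.0], [-0.996, 0.084, -0.0], [0.0, 0.0, -1.0]]
wrist_force: [-0.3, -1.2, 0.5]
gripper_width: 0.747
gripper_force: 1.1
```

Request:
{"name": "move_arm", "arguments": {"targets": "0 0.06 0 0;0.01 0.06 0 0;0 0.06 0 0"}}

```text
time_s: 30.92
tcp_pos: [0.6505, 0.0442, 0.0101]
ee_rot: [[-0.084, -0.996, -0.002], [-0.996, 0.084, -0.001], [0.002, 0.002, -1.0]]
wrist_force: [-1.0, -9.3, 2.0]
gripper_width: 0.75
gripper_force: 4.3
```

Request:
{"name": "move_arm", "arguments": {"targets": "0 0.06 0 0;0.01 0.06 0 0;0 0 0 0"}}

```text
time_s: 31.17
tcp_pos: [0.6501, 0.0445, 0.0101]
ee_rot: [[-0.086, -0.996, -0.004], [-0.996, 0.086, -0.004], [0.004, 0.003, -1.0]]
wrist_force: [0.6, -12.0, 2.9]
gripper_width: 0.753
gripper_force: 6.4
```

Seated against the end lip at 12 N. Backing off, turning back, and giving a final forward push to square it.

Request:
{"name": "move_arm", "arguments": {"targets": "-0.02 -0.4 0 0;-0.02 -0.4 0 0;0 0 0.8 0;0 0 0.8 0;0 0 0.8 0;0 0 0.6 0;-0.4 0.8 0 -1;-0.4 0.8 0 -1;-0.4 0.8 0 -1;-0.4 0.8 0 -1", "gripper": 87}}

```text
time_s: 32.0
tcp_pos: [0.61, 0.1091, 0.0852]
ee_rot: [[-0.424, -0.906, 0.001], [-0.906, 0.424, 0.001], [-0.002, -0.0, -1.0]]
wrist_force: [0.4, -0.9, -0.5]
gripper_width: 0.998
gripper_force: 0.0
```

Request:
{"name": "move_arm", "arguments": {"targets": "-0.2 0.6 0 -1;0 0 0 -1;0 0 0 -1;0 0 0 -1;0 0 0 -1;0 0 0 -1;0 0 0 -1;0 0 0 -1;0 0 0 -1;0 0 0 -1"}}

```text
time_s: 32.83
tcp_pos: [0.6055, 0.1235, 0.085]
ee_rot: [[-0.966, -0.258, 0.001], [-0.258, 0.966, 0.001], [-0.001, 0.001, -1.0]]
wrist_force: [0.3, -0.7, -0.2]
gripper_width: 1.003
gripper_force: 0.0
```

Request:
{"name": "move_arm", "arguments": {"targets": "0 0 0 -1;0 0 0 -1;0 0 0 -1;0 0 0 -1;0 0 0 0;0 0 0 0"}}

```text
time_s: 33.33
tcp_pos: [0.6054, 0.1233, 0.0851]
ee_rot: [[-0.997, 0.081, 0.0], [0.081, 0.997, 0.001], [-0.0, 0.001, -1.0]]
wrist_force: [-0.2, -0.8, -0.4]
gripper_width: 1.002
gripper_force: 0.0
```

```bash
python3 - <<'E'
from h import *
s=sense(); print(s['tcp_pos'],bay(s['tcp_pos']),s['ee_rot'][:,1])
print((o+R@[-.145,.1]-s['tcp_pos'][:2])/.025)
E
```

```text
[0.60541154 0.12334178 0.08505065] [-0.1443  0.094 ] [8.12796393e-02 9.96691065e-01 7.35770816e-04]
[-0.00715365  0.2421817 ]
```

Request:
{"name": "move_arm", "arguments": {"targets": "0 0.24 -0.8 0;0 0 -0.8 0;0 0 -0.8 0;0 0 -0.64 0;0 0 0 0;0.3 -0.02 0 0;0.3 -0.02 0 0;0.2 -0.02 0 0;0.15 -0.01 0 0;0.1 -0.01 0 0"}}

```text
time_s: 34.17
tcp_pos: [0.6329, 0.1271, 0.01]
ee_rot: [[-0.996, 0.084, 0.002], [0.084, 0.996, 0.001], [-0.002, 0.001, -1.0]]
wrist_force: [0.0, -0.4, -0.0]
gripper_width: 0.999
gripper_force: 0.0
```

Request:
{"name": "move_arm", "arguments": {"targets": "0.08 -0.01 0 0;0.08 -0.01 0 0;0.08 0 0 0"}}

```text
time_s: 34.42
tcp_pos: [0.6362, 0.1261, 0.0091]
ee_rot: [[-0.996, 0.085, -0.003], [0.085, 0.996, -0.001], [0.003, -0.001, -1.0]]
wrist_force: [-5.5, -0.5, 4.2]
gripper_width: 0.998
gripper_force: 2.8
```

Request:
{"name": "move_arm", "arguments": {"targets": "0.08 -0.01 0 0;0.08 -0.01 0 0;0 0 0 0;0 0 0 0"}}

```text
time_s: 34.75
tcp_pos: [0.6364, 0.1259, 0.009]
ee_rot: [[-0.996, 0.084, -0.011], [0.084, 0.996, -0.002], [0.01, -0.003, -1.0]]
wrist_force: [-13.0, 3.3, 8.7]
gripper_width: 1.0
gripper_force: 6.4
```

```bash
python3 - <<'E'
from h import *
s=sense(); print(bay(s['tcp_pos']),s['wrist_force'],s['moment'],s['ee_rot'][:,1])
E
```

```text
[-0.1137  0.0991] [-12.9625338    3.28483994   8.73399173] [ 0.99124999  3.61089163 -0.10097784] [ 0.08444564  0.99642377 -0.0029326 ]
```

Request:
{"name": "move_arm", "arguments": {"targets": "-0.5 0.04 0 0;-0.7 0.06 0 0;-0.7 0.06 0 0;0 0 0.8 0;0 0 0.9 0;0 0 1 0;0 0 1 0;-0.7 -0.8 0.8 0;-0.7 -0.9 0.8 0;-0.7 -0.9 0 0"}}

```text
time_s: 35.58
tcp_pos: [0.5438, 0.0654, 0.1459]
ee_rot: [[-0.997, 0.081, 0.009], [0.081, 0.997, 0.002], [-0.009, 0.003, -1.0]]
wrist_force: [0.9, 0.4, 0.7]
gripper_width: 1.001
gripper_force: 0.0
```

Request:
{"name": "move_arm", "arguments": {"targets": "-0.7 -0.9 0 0;-0.5 -0.9 0 0;0 -0.9 0 0;0 -0.9 0 0;0 -0.9 0 0;0 0 0 0;0 0 0 0"}}

```text
time_s: 36.17
tcp_pos: [0.5116, -0.0482, 0.1417]
ee_rot: [[-0.996, 0.086, 0.001], [0.086, 0.996, 0.0], [-0.001, 0.0, -1.0]]
wrist_force: [0.2, 0.2, -0.9]
gripper_width: 0.998
gripper_force: 0.0
```

```bash
python3 - <<'E'
from h import *
shot('scene','s9'); shot('top','t9')
a=cv2.resize(cv2.imread('pics/s9.png')[195:305,350:450],(545,600),interpolation=cv2.INTER_CUBIC)
t=cv2.imread('pics/t9.png')
b=cv2.resize(t[145:205,235:320],(255,180),interpolation=cv2.INTER_CUBIC); c=cv2.resize(t[90:330,130:530],(255,153),interpolation=cv2.INTER_AREA)
d=cv2.resize(cv2.imread('pics/s9.png')[280:450,140:300],(240,255))
col=np.zeros((600,255,3),np.uint8); col[:180]=b; col[185:338]=c; col[342:597,:240]=d
cv2.imwrite('pics/c9.png',np.hstack([a,col]))
E
```

```text
(no output)
```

View pics/c9.png

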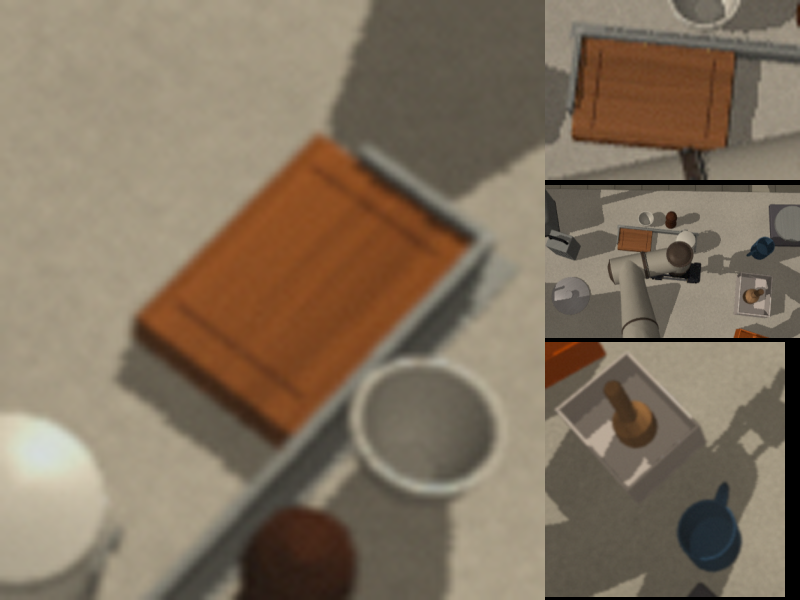

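The final views show the board tucked into the corner with its back edge along the back lip, the masher upright in the white bin, and the bystanders in place. The end gap near crop (365,160) is hard to judge by eye, so I'm checking it numerically.

```bash
python3 - <<'E'
from h import *
for f,(x0,y0,x1,y1) in(('t9',(235,145,318,200)),('s9',(365,210,445,285))):
    c=cv2.imread(f'pics/{f}.png'); h=cv2.cvtColor(c,cv2.COLOR_BGR2HSV)
    m=np.zeros(c.shape[:2],np.uint8); m[y0:y1,x0:x1]=((h[...,0]<15)&(h[...,1]>110)&(h[...,2]>50))[y0:y1,x0:x1]
    n,l,st,_=cv2.connectedComponentsWithStats(m); i=1+np.argmax(st[1:,4]); v,u=np.nonzero(l==i)
    P=np.array([bay(ray(f,a,b,.021)) for a,b in zip(u,v)]).astype(np.float32)
    r=cv2.minAreaRect(P*1000); print(f,st[i],r)
    # profile across end lip at bay y 0.15..0.2, x=-.04, z .028 grey+hue
    for X in(-.06,-.03):
        row=[]
        for Y in np.arange(.15,.2,.003):
            p=o+R@[X,Y]; a,b=proj(f,[*p,.026]); row.append(cv2.getRectSubPix(c,(1,1),(float(a),float(b)))[0,0].tolist())
        print(X,[(x[0],x[2]) for x in row])
E
```

```text
t9 [ 244  158   55   37 1749] ((-55.501930236816406, 104.43584442138672), (149.96295166015625, 102.91136169433594), 89.80445861816406)
-0.06 [(41, 115), (39, 113), (34, 103), (30, 93), (36, 107), (39, 113), (38, 112), (32, 94), (22, 73), (24, 63), (70, 88), (102, 113), (94, 107), (83, 99), (82, 99), (81, 97), (79, 96)]
-0.03 [(39, 109), (36, 107), (36, 104), (27, 87), (37, 104), (38, 107), (35, 105), (32, 95), (27, 73), (33, 65), (64, 80), (103, 114), (116, 134), (125, 151), (127, 154), (129, 155), (127, 153)]
s9 [ 375  220   61   57 1818] ((-50.833656311035156, 98.74726867675781), (158.38514709472656, 96.98104095458984), 89.78214263916016)
-0.06 [(34, 135), (32, 126), (31, 123), (32, 130), (32, 135), (32, 129), (26, 104), (28, 81), (37, 66), (67, 81), (102, 115), (114, 130), (99, 117), (82, 101), (74, 94), (74, 93), (73, 94)]
-0.03 [(31, 124), (29, 115), (28, 106), (30, 119), (31, 126), (31, 125), (28, 110), (29, 86), (40, 66), (71, 84), (102, 116), (114, 130), (98, 116), (80, 100), (73, 93), (73, 93), (74, 95)]
```

Both views put the end lip's inner face at about 0.179 and the board's edge at 0.1794, with the board square to within 0.2°. That agrees with the tactile seats, so I'm handing in.

```bash
python3 -c "
from station import *
print(finish_job())"
```

```text
the job is handed in; nothing more can be done
None
```

The job is handed in at about 36 s of the 72 s allowed. The masher stands upright and released in the white bin, and the board was slid square and flush into the freed corner. The other items look undisturbed in the final views, but `finish_job()` gave no verdict.

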